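# Fit the backup cell in the door-opener control unit

## Robot

A 6-joint arm with a two-finger parallel gripper is mounted at the origin on a cart in front of the work surface, level with it; the furniture and walls round the work are solid. World frame = base frame: x ahead of the robot, y to its left, z up, the work surface at z = 0. Lengths are in m, angles in rad, forces in N, time in s.
With the tool pointing down it reaches from about 0.275 to 0.75 m from the base axis. Payload 10.2 kg.
Tool frame: the origin (TCP) lies midway between the tips of the shut fingers; the grasp point (between the pads) lies 19 mm behind it; z points along the fingers, y is the line along which they close (so a half turn about z gives the same grasp; the last joint's range is limited). The gripper opens to 85 mm and grips with 20 to 120 N. Pads are 22 mm wide; open, the fingers measure 114 mm over their backs; the gripper's body (76 mm by 85 mm) begins 54 mm behind the grasp point. The pads swing forward as they close: fully open they stand 13 mm farther back than shut.
Start: joints at [-1.385, 0.313, 1.498, -0, 1.331, -0.223], TCP at [0.209, -0.482, 0.207] pointing down, gripper open.
Joint ranges: [-2.94, 2.94], [-0.97, 2.17], [0.19, 2.56], [-1.23, 4.37], [0.02, 3.11], [-2.88, 2.88]. Speed limits (rad/s): [2.39, 2.39, 3.01, 3.14, 3.14, 3.14].

## Interface

Orientations are given as a unit quaternion [x, y, z, w].
In Python, from plant import arm, read_camera, camera_params, workorder gives the robot as it stands. The module is installed in compiled form; this text tells all that it offers.
- The arm moves only by the tool carry_out, never from a script. Its arguments are lists of equal length, an entry for each row: "fingers": the opening, from 0 (shut) to 1 (fully open); "slide": the shift along the world's x, y, z in mm, a list of three; "twist": the turn, a rotation vector about the world's x, y, z in degrees, a list of three. A call has 1 to 5 rows; each row shifts and turns the commanded pose from where the row before left it; what a row does not reach is not made up. A row lasts 1/12 s, in which the tool goes at most 41.7 mm and 7.16 degrees, less where a joint would pass 70% of its speed; a pose out of reach is approached as far as the arm can. A call with a gripper value outside its range is refused whole. The fingers move at their own pace and stop on an object; "newtons" is the grip in N (left out, the last holds). Time passes only in rows, so rows that do not move let the fingers close. It gives the time, the measured TCP pose, the force, the opening and the grip force at its end, in the units of the state.
- arm.get_state(): the state, without advancing time (a new reading comes with each control period).
- read_camera(name): name is "scene" or "top" or "wrist"; returns the picture (420x560x3 uint8, blue, green, red); there is no depth.
- camera_params(name): a dict with "mtx" (3x3 intrinsics, pixels), "eye" and "attitude" of the camera in the world; the wrist camera has in their place "T_tool_cam" (4x4, takes a point from camera to tool coordinates, whose origin is the TCP and whose axes are the flange's). Camera axes: x right, y up, looking along -z (the intrinsics and any distortion apply to the point x, -y, -z); pixel columns grow to the right and rows downward; lengths in m; the calibration is good to about 2 mm. A picture is of the moment at which its call begins: read the wrist's pose just before it. camera_params takes no time and is no camera call.
- workorder.hand_in(): hands the job in; it is judged then, once.
The state is a dict: "t": time; "joints": joint angles; "qd": joint speeds; "joint_efforts": joint torques, N m; "eef_pos": TCP position; "tool_rot": TCP orientation; "wrist_force": force on the tool from outside, world axes, zero at the start; "moment": the same for the moment, N m; "gripper_width": finger opening in m; "finger_force": force on a finger pad.
Only numpy, scipy, OpenCV 4.12 (cv2) and the standard library are available. Lean on these libraries where they do the work, as an engineer would, in place of code of your own. Each camera call takes 0.05 s, during which the arm holds its last target. There are 200 camera calls.

## Task

The cover is off the door opener's control unit. Pick up the orange backup cell from the bench and fit it in the unit's holder: put its flat end against the spring contact, push the spring back with the button end still raised, then press the button end down in front of the fixed contact until the clip snaps over it and the cell lies level and fully home. Go by feel and gently, with no more than about 1.5 kg against the spring and 3 kg when pressing down; do not lean the hand on the unit, and leave the other things alone.

Things in the scene. Friction and masses are not known exactly. Their poses are not given: they have to be found in the camera images.
- cell: orange cylinder cell, black band near its button (plus) end, 32 mm diameter, 70 mm long over all: 68 mm case with a flat steel minus end, then a 10 mm wide, 2 mm high button. 0.11 to 0.18 kg. Lies on the bench to the right of the unit and can roll; grip across its middle from above. Origin: on its axis at mid-length; x axis from flat end to button.
- cell_button (a point): point on the cell: tip of the button, 35 mm from the cell's origin along its +x axis.
- unit: opened control unit, fixed: on a 24 mm plywood board, 226 x 160 mm, a white backplate 200 x 130 mm (rim 35 mm above the bench), green circuit board on its left (+y) half (parts up to 46 mm above the bench), black cell holder on its right half. Origin: bench level, centre of the board; x along the holder, away from the robot; z up.
- bay (a point): frame fixed to the plate, axes as the unit's, 54 mm above the bench on the holder's axis: nominal origin of the fitted cell (button toward +x). The holder's feet are slotted: the whole real holder (spring, contact, clip) sits up to 8 mm off along x, either way; this offset is NOT reported, feel or see it. y, z are true. Floor 16 mm below the axis. Sides free for fingers from x = -29 to +24 mm.
- bay_spring (a point): nominal centre (before the unreported x offset) of the face of the spring contact, a 20 mm steel disc at x = -30 mm from bay. About 1 N at first touch, then 1.3 N per mm; it can yield 14 mm toward -x. Behind it a black block, front 15 mm further to -x, top 10 mm above the axis. Low cheeks, bay x = -40 to -30 mm: 1.5 mm clear of the cell each side, flared, tops 1 mm below the axis.
- bay_fixed (a point): nominal centre (before the x offset) of the face of the brass strip for the button, at x = +35 mm from bay, 16 mm wide, leaning back to +36.8 at its top edge 12.5 mm above the axis. Only 65 mm free from disc to strip: raise the button end about 25 degrees, push the spring back 6 to 9 mm (9 to 13 N) and swing down; with less the button catches the strip. Fitted: pressed 5 mm, 7.5 N.
- bay_clip (a point): nominal centre (before the x offset) of the clip: two sprung steel jaws 7 mm wide, at x = +28.5 mm from bay. Tips 7 mm above the axis, about 25 mm apart at rest; tops 13 mm above the axis, flared. The cell pressed down over them pushes them apart, at about 12 to 16 N, and they close over it. The flat end can stay a few mm high: press it down too. The fitted cell's top is 16 mm above the axis.
- screw_dish: bystander: round grey dish with screws, 112 mm wide, 24 mm high, on the unit's white cover, far right. Origin at its underside. Leave alone.
- screwdriver: bystander: red-handled screwdriver, 212 mm long, 29 mm thick, along the bench edge on the right. Origin at its underside. Leave alone.
- tape_measure: bystander: yellow tape measure, 62 x 91 x 35 mm, near the bench edge, right of the cell. Origin at its underside. Leave alone.

How it is judged:
On the way:
1. the flat end pushes on the holder's spring with at least 6 N while the button end is still raised over 20 mm above its final height, button toward +x (contact force between cell and unit above 6 N and z of cell_button in the frame of bay above 0.02 m and x of cell_button in the frame of bay above 0 m and z of cell in the frame of bay below 0.03 m), for 0.1 s.
At the end, for the whole second after the job is handed in: The released cell lies at rest in the holder: level, origin within 2 mm (3 mm below) and button tip within 2.5 mm of bay height, 3 mm sideways, within 0.07 rad of the bay's direction, button toward the fixed (+x) contact (its tip more than 25 mm from bay along x) (z of cell in the frame of bay between -0.003 and 0.002 m and z of cell_button in the frame of bay below 0.0025 m and x of cell_button in the frame of bay above 0.025 m and y of cell in the frame of bay between -0.003 and 0.003 m and angle between the x axis of cell and the x axis of bay, either way round below 0.07 rad and linear speed of cell below 0.01 m/s); the robot touches nothing.
It fails at once if the cell is pushed against the unit with more than 16 N while its button end is raised over 20 mm (z of cell_button in the frame of bay above 0.02 m and contact force between cell and unit above 16 N).
It fails at once if the hand presses on the unit with more than 15 N (contact force between any of the arm, the fingers and unit above 15 N).
It fails at once if a bystander is pushed more than 30 mm (distance of any of screw_dish, screwdriver, tape_measure from where it was at the start of the episode above 0.03 m).
It fails at once if the contact forces between cell and unit add up to over 90 N (fitted, clip and spring alone make about 25 N) (contact force between cell and unit above 90 N).
It also fails if it takes over 61 s, if anything falls off the work surface, if the arm or the gripper's body presses on something with over 40 N, if the wrist force passes 120 N, or if a joint passes its speed limit or range.

## Working session

There is one attempt and no reset: what is moved stays moved. The work goes in short steps, Python scripts to look and compute and a tool call to move; the robot and the scene stay as the last step left them, time stands still between calls to the robot, and variables do not carry over. Pictures are saved under pics/ and viewed, at most 10 in all, crops included, and the job is handed in when it is done.

Besides the shell and the picture viewer there is one more tool, called after "Call:" by a JSON object that holds its "fn" and its "kwargs", one argument or row to a line. carry_out: Moves the arm, as the interface text tells. Its arguments: {"type":"object","properties":{"fingers":{"type":"array"},"slide":{"type":"array"},"twist":{"type":"array"},"newtons":{"type":"number"}},"required":["fingers","slide","twist"]}

```bash
mkdir -p pics; ls
python3 - <<'E'
from plant import arm, read_camera, camera_params
import cv2
s=arm.get_state()
print(s)
for n in("scene","top","wrist"):
    print(n,camera_params(n))
    cv2.imwrite(f"pics/{n}0.png",read_camera(n))
E
```

```text
pics
{'t': 0.0, 'joints': array([-1.38541875e+00,  3.13453006e-01,  1.49842914e+00, -1.40576600e-05,
        1.33100933e+00, -2.23373956e-01]), 'qd': array([ 0.00146243, -0.00074612, -0.00041916, -0.00198823,  0.00017032,
        0.00046349]), 'joint_efforts': array([ 5.03220981e-04, -4.12261713e+01, -2.59745604e+01, -1.64899416e-04,
        4.12923415e-03, -8.22554654e-06]), 'eef_pos': array([ 0.20861197, -0.48146005,  0.20633655]), 'tool_rot': array([ 9.79187321e-01,  2.02957555e-01,  5.51146113e-06, -6.49422355e-04]), 'wrist_force': array([ 0.06081001,  0.14792192, -0.54978394]), 'moment': array([ 0.00084245, -0.00135416,  0.03023998]), 'finger_force': 0.0, 'gripper_width': 0.08525894799614041}
scene {'mtx': array([[531.55492676,   0.        , 273.05994645],
       [  0.        , 531.55492676, 211.02553688],
       [  0.        ,   0.        ,   1.        ]]), 'eye': array([-0.69232184, -0.34313804,  0.75371793]), 'attitude': array([ 0.38054924, -0.3219432 , -0.54668023,  0.6728117 ])}
top {'mtx': array([[497.20043854,   0.        , 276.36394622],
       [  0.        , 497.20043854, 206.59894789],
       [  0.        ,   0.        ,   1.        ]]), 'eye': array([ 0.23424353, -0.13874303,  1.49125895]), 'attitude': array([-0.05280004,  0.06050115,  0.70705111, -0.70258843])}
wrist {'mtx': array([[341.78517571,   0.        , 271.32214164],
       [  0.        , 341.78517571, 208.25664347],
       [  0.        ,   0.        ,   1.        ]]), 'T_tool_cam': array([[-1.03206135e-05,  9.60680701e-01,  2.77655524e-01,
         7.09428123e-02],
       [ 9.99999957e-01, -7.16213788e-05,  2.84978625e-04,
         1.30541471e-05],
       [ 2.93659537e-04,  2.77655515e-01, -9.60680659e-01,
        -1.66220116e-01],
       [ 0.00000000e+00,  0.00000000e+00,  0.00000000e+00,
         1.00000000e+00]])}
```

View pics/top0.png

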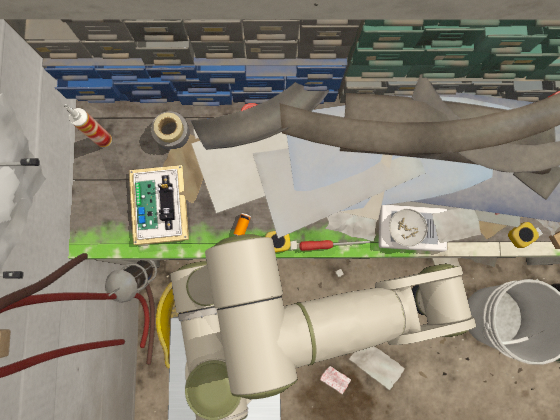

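View pics/scene0.png

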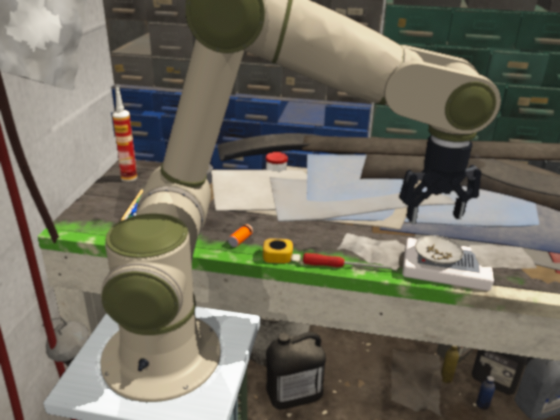

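The top view shows the unit at about (158,204) and the orange cell at about (242,224), partly under the arm. In the scene view the cell is at (240,236), with the tape at (278,251) and the screwdriver at (323,260).

```bash
cat > h.py <<'E'
import numpy as np, cv2
from scipy.spatial.transform import Rotation as R
from plant import arm, read_camera, camera_params
def cam(n,s=None):
    p=camera_params(n)
    if n=="wrist":
        s=s or arm.get_state(); T=np.eye(4); T[:3,:3]=R.from_quat(s["tool_rot"]).as_matrix(); T[:3,3]=s["eef_pos"]
        T=T@p["T_tool_cam"]; return p["mtx"],T[:3,3],T[:3,:3]
    return p["mtx"],np.array(p["eye"]),R.from_quat(p["attitude"]).as_matrix()
def ray(c,uv):
    K,e,A=c; d=np.array([(uv[0]-K[0,2])/K[0,0],-(uv[1]-K[1,2])/K[1,1],-1.]); return e,A@d
def onz(c,uv,z):
    e,d=ray(c,uv); return e+d*(z-e[2])/d[2]
def proj(c,p):
    K,e,A=c; q=A.T@(np.array(p)-e); return np.array([K[0,2]+K[0,0]*q[0]/-q[2],K[1,2]+K[1,1]*q[1]/q[2]])
def orange(im):
    h=cv2.cvtColor(im,cv2.COLOR_BGR2HSV); return cv2.inRange(h,(5,170,120),(17,255,255))
def blobs(m,n=3):
    cs,_=cv2.findContours(m,cv2.RETR_EXTERNAL,cv2.CHAIN_APPROX_NONE)
    return sorted(cs,key=cv2.contourArea)[::-1][:n]
E
python3 - <<'E'
from h import *
np.set_printoptions(precision=4,suppress=True)
for n in("top","scene"):
    im=cv2.imread(f"pics/{n}0.png"); c=cam(n)
    for b in blobs(orange(im)):
        r=cv2.minAreaRect(b); print(n,cv2.contourArea(b),r,onz(c,r[0],.016)[:2])
        if cv2.contourArea(b)>60: print([onz(c,p,.016)[:2] for p in cv2.boxPoints(r)])
im=cv2.imread("pics/top0.png");c=cam("top")
for uv,z in(((130,172),.024),((183,166),.024),((188,241),.024),((133,246),.024)): print(onz(c,uv,z))
a=cv2.resize(im[150:260,110:270],None,fx=5,fy=5,interpolation=cv2.INTER_CUBIC); cv2.imwrite("pics/top0c.png",a)
E
```

```text
top 49.5 ((238.6600341796875, 225.38002014160156), (5.1587114334106445, 18.582456588745117), 19.440034866333008) [ 0.4167 -0.0428]
top 20.5 ((245.6054229736328, 225.53240966796875), (3.0879015922546387, 18.306848526000977), 17.10272979736328) [ 0.4161 -0.0635]
top 8.0 ((81.1500015258789, 127.45001220703125), (3.4785051345825195, 7.589465618133545), 71.56504821777344) [0.7225 0.4423]
scene 185.0 ((241.50001525878906, 233.50001525878906), (12.727920532226562, 16.970561981201172), 45.0) [ 0.4225 -0.0517]
[array([ 0.4097, -0.0274]), array([ 0.4734, -0.043 ]), array([ 0.4354, -0.0764]), array([ 0.3747, -0.06  ])]
scene 52.5 ((121.5, 128.5), (9.0, 13.0), 90.0) [1.0244 0.5591]
scene 29.0 ((123.57920837402344, 144.29208374023438), (3.681637763977051, 11.24392032623291), 84.2894058227539) [0.8888 0.488 ]
[0.5797 0.2848 0.024 ]
[0.5975 0.1258 0.024 ]
[0.3702 0.1059 0.024 ]
[0.3565 0.2671 0.024 ]
```

View pics/top0c.png

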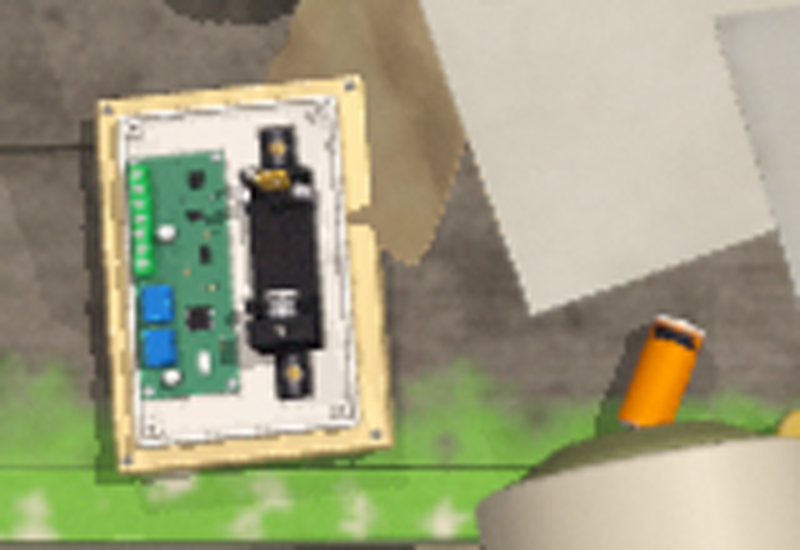

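The cell's button (black band) points to +x and slightly −y, at about −16° yaw. The unit centre is near (0.476, 0.196) with a yaw of about +4.8°. I'll move over the cell now.

Call:
{"fn": "carry_out", "kwargs": {
  "fingers": [1,1,1,1,1],
  "slide": [
    [13,29,0],
    [13,29,0],
    [13,29,0],
    [13,29,0],
    [13,29,0]
  ],
  "twist": [
    [0,0,-2.6],
    [0,0,-2.6],
    [0,0,-2.6],
    [0,0,-2.6],
    [0,0,-2.6]
  ]
}}

```text
t: 0.57
eef_pos: [0.2739, -0.3352, 0.2067]
tool_rot: [0.996, 0.09, -0.0, -0.0]
wrist_force: [0.6, -0.6, 0.7]
gripper_width: 0.0853
finger_force: 0.0
```

Call:
{"fn": "carry_out", "kwargs": {
  "fingers": [1,1,1,1,1],
  "slide": [
    [13,29,0],
    [13,29,0],
    [13,29,0],
    [13,29,0],
    [13,29,0]
  ],
  "twist": [
    [0,0,-2.6],
    [0,0,-2.6],
    [0,0,-2.6],
    [0,0,-2.6],
    [0,0,-2.6]
  ]
}}

```text
t: 0.98
eef_pos: [0.3389, -0.1902, 0.2069]
tool_rot: [1.0, -0.024, 0.0, 0.0]
wrist_force: [-0.0, 0.2, 0.0]
gripper_width: 0.0852
finger_force: 0.0
```

Call:
{"fn": "carry_out", "kwargs": {
  "fingers": [1,1,1,1,1,1],
  "slide": [
    [13,28,0],
    [13,28,0],
    [13,28,0],
    [13,28,0],
    [13,28,0]
  ],
  "twist": [
    [0,0,-2.6],
    [0,0,-2.6],
    [0,0,-2.6],
    [0,0,-2.6],
    [0,0,-2.6]
  ]
}}

```text
validation failed for argument at $.sl...
```

Call:
{"fn": "carry_out", "kwargs": {
  "fingers": [1,1,1,1,1],
  "slide": [
    [13,28,0],
    [13,28,0],
    [13,28,0],
    [13,28,0],
    [13,28,0]
  ],
  "twist": [
    [0,0,-2.6],
    [0,0,-2.6],
    [0,0,-2.6],
    [0,0,-2.6],
    [0,0,-2.6]
  ]
}}

```text
t: 1.4
eef_pos: [0.404, -0.0501, 0.2069]
tool_rot: [0.991, -0.137, 0.0, 0.0]
wrist_force: [0.6, -0.5, 0.6]
gripper_width: 0.0854
finger_force: 0.0
```

Run:
```python
from h import *
np.set_printoptions(precision=4,suppress=True)
s=arm.get_state(); c=cam("wrist",s); im=read_camera("wrist"); cv2.imwrite("pics/w1.png",im); cv2.imwrite("pics/top1.png",read_camera("top"))
print(s["eef_pos"],R.from_quat(s["tool_rot"]).as_matrix())
for b in blobs(orange(im),2):
    r=cv2.minAreaRect(b); print(cv2.contourArea(b),r,onz(c,r[0],.016)[:2]); print([onz(c,p,.016)[:2] for p in cv2.boxPoints(r)])
```

```text
[ 0.404  -0.0501  0.2069] [[ 0.9627 -0.2706  0.0001]
 [-0.2706 -0.9627 -0.    ]
 [ 0.0001  0.     -1.    ]]
1425.0 ((264.4276123046875, 166.8689727783203), (29.89637565612793, 60.291019439697266), 4.763641834259033) [ 0.4184 -0.0463]
[array([ 0.3935, -0.0196]), array([ 0.4528, -0.0429]), array([ 0.4422, -0.0717]), array([ 0.3822, -0.0498])]
0.0 ((521.0, 141.0), (4.0, 0.0), 180.0) [ 0.3727 -0.3077]
[array([ 0.3722, -0.3097]), array([ 0.3722, -0.3097]), array([ 0.3733, -0.3057]), array([ 0.3733, -0.3057])]
```

View pics/w1.png

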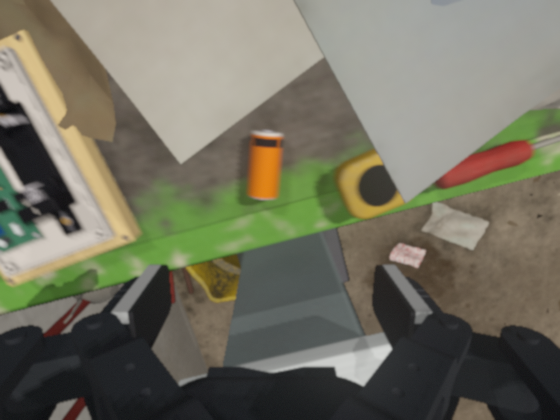

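The cell spans (266,131) to (264,199), about 30 px wide, with the button up and the tape clear on its right at x≥337. I'll line up, go lower with the fingers partly closed, and measure again.

Call:
{"fn": "carry_out", "kwargs": {
  "fingers": [0.65,0.65,0.65,0.65,0.65],
  "slide": [
    [5,0.5,-25],
    [5,0.5,-25],
    [5,0.5,-25],
    [5,0.5,-25],
    [0,0,0]
  ],
  "twist": [
    [0,0,-1],
    [0,0,-1],
    [0,0,-1],
    [0,0,-1],
    [0,0,0]
  ]
}}

```text
t: 1.92
eef_pos: [0.4217, -0.0494, 0.1033]
tool_rot: [0.985, -0.17, -0.004, -0.001]
wrist_force: [0.1, 0.5, -1.0]
gripper_width: 0.0554
finger_force: 0.0
```

Run:
```python
from h import *
np.set_printoptions(precision=4,suppress=True)
s=arm.get_state(); c=cam("wrist",s); im=read_camera("wrist"); cv2.imwrite("pics/w2.png",im)
M=R.from_quat(s["tool_rot"]).as_matrix(); print(s["eef_pos"],M[:,0],s["gripper_width"])
b=blobs(orange(im),1)[0]
r=cv2.minAreaRect(b); print(cv2.contourArea(b),r,onz(c,r[0],.016)[:2])
m=np.zeros(im.shape[:2],np.uint8); cv2.drawContours(m,[b],-1,255,-1)
for v in range(b[:,0,1].min(),b[:,0,1].max()+1,12):
    u=np.where(m[v])[0]; print(v,u.min(),u.max(),onz(c,((u.min()+u.max())/2,v),.02)[:2])
```

```text
[ 0.4217 -0.0494  0.1033] [ 0.9419 -0.3357 -0.0073] 0.05538069481308419
2665.5 ((273.0, 211.0), (82.0, 40.0), 90.0) [ 0.4164 -0.0485]
170 253 293 [ 0.4473 -0.0594]
182 291 292 [ 0.4342 -0.0693]
194 253 293 [ 0.4301 -0.0533]
206 253 293 [ 0.4213 -0.0502]
218 253 292 [ 0.4124 -0.0466]
230 253 292 [ 0.4032 -0.0433]
242 254 291 [ 0.3937 -0.04  ]
```

View pics/w2.png

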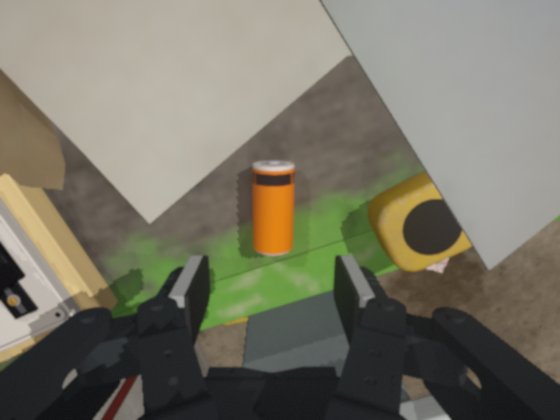

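Run:
```python
from h import *
c=cam("wrist"); s=arm.get_state(); M=R.from_quat(s["tool_rot"]).as_matrix(); p=s["eef_pos"]
for uv in((273.5,170),(273,254),(273.5,160)):
    for z in(.032,.016,.004):
        q=onz(c,uv,z); print(uv,z,q.round(4),(M.T@(q-p)).round(4))
```

```text
(273.5, 170) 0.032 [ 0.4497 -0.0607  0.032 ] [0.0297 0.0012 0.0735]
(273.5, 170) 0.016 [ 0.4471 -0.0598  0.016 ] [0.0269 0.0013 0.0895]
(273.5, 170) 0.004 [ 0.445  -0.0592  0.004 ] [0.0249 0.0014 0.1015]
(273, 254) 0.032 [ 0.3891 -0.0388  0.032 ] [-0.0348  0.0009  0.0738]
(273, 254) 0.016 [ 0.3823 -0.0365  0.016 ] [-0.0418  0.001   0.0898]
(273, 254) 0.004 [ 0.3773 -0.0348  0.004 ] [-0.0471  0.0011  0.1018]
(273.5, 160) 0.032 [ 0.4564 -0.063   0.032 ] [0.0367 0.0012 0.0734]
(273.5, 160) 0.016 [ 0.4542 -0.0623  0.016 ] [0.0345 0.0013 0.0894]
(273.5, 160) 0.004 [ 0.4525 -0.0618  0.004 ] [0.0328 0.0013 0.1015]
```

Call:
{"fn": "carry_out", "kwargs": {
  "fingers": [0.65,0.65,0.65,0.65,0.65],
  "slide": [
    [-0.4,-1,-25],
    [0,0,-25],
    [0,0,-25],
    [0,0,-12],
    [0,0,-8]
  ],
  "twist": [
    [0,0,0],
    [0,0,0],
    [0,0,0],
    [0,0,0],
    [0,0,0]
  ]
}}

```text
t: 2.38
eef_pos: [0.4234, -0.0512, 0.012]
tool_rot: [0.985, -0.17, 0.0, 0.0]
wrist_force: [0.2, -0.5, 0.3]
gripper_width: 0.0555
finger_force: 0.0
```

Call:
{"fn": "carry_out", "kwargs": {
  "fingers": [0.65,0.65,0.55,0.5,0.45],
  "slide": [
    [0,0,-3],
    [0,0,-2],
    [0,0,-1],
    [0,0,0],
    [0,0,0]
  ],
  "twist": [
    [0,0,0],
    [0,0,0],
    [0,0,0],
    [0,0,0],
    [0,0,0]
  ],
  "newtons": 30
}}

```text
t: 2.8
eef_pos: [0.4237, -0.0509, 0.0065]
tool_rot: [0.985, -0.17, 0.001, 0.0]
wrist_force: [-0.0, -0.4, 0.1]
gripper_width: 0.0385
finger_force: 0.0
```

Call:
{"fn": "carry_out", "kwargs": {
  "fingers": [0.45,0.45,0.45,0.45,0.45],
  "slide": [
    [0,0,-1.5],
    [0,0,-1.5],
    [0,0,-1.5],
    [0,0,0],
    [0,0,0]
  ],
  "twist": [
    [0,0,0],
    [0,0,0],
    [0,0,0],
    [0,0,0],
    [0,0,0]
  ]
}}

```text
t: 3.22
eef_pos: [0.4232, -0.0507, 0.0013]
tool_rot: [0.985, -0.17, -0.0, -0.0]
wrist_force: [0.7, 0.1, -0.1]
gripper_width: 0.0385
finger_force: 0.0
```

Call:
{"fn": "carry_out", "kwargs": {
  "fingers": [0.2,0.2,0.2,0.2,0.2],
  "slide": [
    [0,0,0],
    [0,0,0],
    [0,0,0],
    [0,0,0],
    [0,0,0]
  ],
  "twist": [
    [0,0,0],
    [0,0,0],
    [0,0,0],
    [0,0,0],
    [0,0,0]
  ],
  "newtons": 40
}}

```text
t: 3.63
eef_pos: [0.4237, -0.0508, 0.0026]
tool_rot: [0.985, -0.17, 0.0, 0.0]
wrist_force: [-4.8, 4.2, 20.9]
gripper_width: 0.018
finger_force: 33.2
```

Run:
```python
from h import *
s=arm.get_state(); print(s["eef_pos"],s["wrist_force"],s["gripper_width"],s["finger_force"])
w=read_camera("wrist"); sc=read_camera("scene"); t=read_camera("top")
c=cam("top"); u,v=proj(c,(.42,-.05,.02)).astype(int); a=cv2.resize(t[v-25:v+25,u-25:u+25],(280,280))
c=cam("scene"); u,v=proj(c,(.42,-.05,.02)).astype(int); b=cv2.resize(sc[v-25:v+25,u-25:u+25],(280,280))
cv2.imwrite("pics/w3.png",np.hstack([w[:,:500],np.vstack([a,b])[:420]]))
```

```text
[ 0.42368233 -0.05076766  0.0026441 ] [-4.77221811  4.1969983  20.94754059] 0.017963409074033553 33.19301962852478
```

View pics/w3.png

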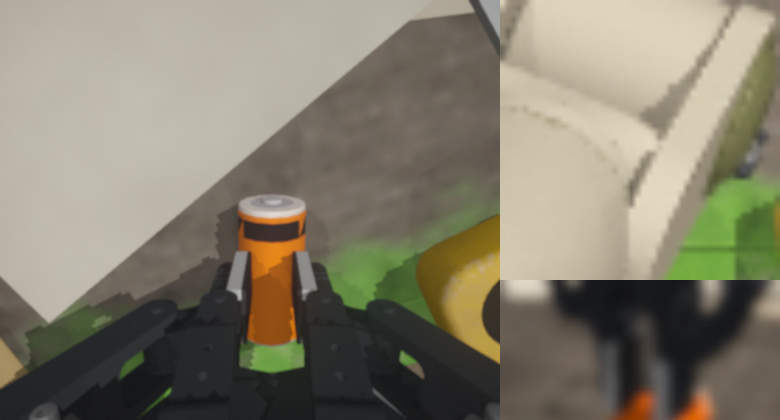

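The wrist view shows the fingers straddling the cell, but the opening reads 18 mm. I'll check where the pad points should project.

Run:
```python
from h import *
s=arm.get_state(); c=cam("wrist",s); M=R.from_quat(s["tool_rot"]).as_matrix(); p=s["eef_pos"]
for y in(.009,.016):
  for z in(0,-.01,-.019,-.03,-.04):
    print(y,z,[proj(c,p+M@np.array([.011,sg*y,z])).round(0) for sg in(-1,1)])
print("z=axis silhouettes",[proj(c,p+M@np.array([x,y,-.0134])).round(0) for x in(-.034,0,.034) for y in (-.016,.016)])
```

```text
0.009 0 [array([254., 230.]), array([289., 230.])]
0.009 -0.01 [array([253., 237.]), array([290., 237.])]
0.009 -0.019 [array([252., 244.]), array([291., 244.])]
0.009 -0.03 [array([251., 254.]), array([293., 254.])]
0.009 -0.04 [array([250., 264.]), array([294., 264.])]
0.016 0 [array([241., 230.]), array([303., 230.])]
0.016 -0.01 [array([239., 237.]), array([305., 237.])]
0.016 -0.019 [array([237., 244.]), array([307., 244.])]
0.016 -0.03 [array([235., 254.]), array([309., 254.])]
0.016 -0.04 [array([232., 264.]), array([312., 264.])]
z=axis silhouettes [array([241., 321.]), array([303., 321.]), array([239., 261.]), array([305., 261.]), array([237., 193.]), array([307., 193.])]
```

Pad tips at about (248,253)/(296,253) work out to roughly 30 mm above the TCP, so the fingers are pinching only the top of the cell. I'll open and go lower by feel.

Call:
{"fn": "carry_out", "kwargs": {
  "fingers": [0.55,0.55,0.55,0.55,0.55],
  "slide": [
    [0,0,2],
    [0,0,0],
    [0,0,0],
    [0,0,-2],
    [0,0,0]
  ],
  "twist": [
    [0,0,0],
    [0,0,0],
    [0,0,0],
    [0,0,0],
    [0,0,0]
  ],
  "newtons": 30
}}

```text
t: 4.2
eef_pos: [0.423, -0.0507, 0.0009]
tool_rot: [0.985, -0.17, -0.0, -0.0]
wrist_force: [-0.8, -0.1, 0.3]
gripper_width: 0.0468
finger_force: 0.0
```

Call:
{"fn": "carry_out", "kwargs": {
  "fingers": [0.55,0.55],
  "slide": [
    [0,0,-2],
    [0,0,0]
  ],
  "twist": [
    [0,0,0],
    [0,0,0]
  ]
}}

```text
t: 4.37
eef_pos: [0.423, -0.0507, -0.001]
tool_rot: [0.985, -0.17, -0.0, -0.0]
wrist_force: [-0.1, 0.1, -0.8]
gripper_width: 0.0468
finger_force: 0.0
```

Run:
```python
from h import *
s=arm.get_state(); print(s["eef_pos"],s["wrist_force"],s["gripper_width"],s["finger_force"])
im=read_camera("wrist"); cv2.imwrite("pics/w4.png",im)
c=cam("wrist",s); M=R.from_quat(s["tool_rot"]).as_matrix(); p=s["eef_pos"]
w=s["gripper_width"]/2
for x in(-.011,.011):
  for z in(0,-.01,-.02,-.03,-.04): print(x,z,[proj(c,p+M@np.array([x,sg*w,z])).round(0) for sg in(-1,1)])
r=cv2.minAreaRect(blobs(orange(im),1)[0]); print(r)
```

```text
[ 0.4230497  -0.05068018 -0.00103013] [-0.14331812  0.14781463 -0.78554454] 0.046765721177668314 0.0
-0.011 0 [array([228., 269.]), array([316., 269.])]
-0.011 -0.01 [array([226., 278.]), array([318., 278.])]
-0.011 -0.02 [array([223., 288.]), array([321., 288.])]
-0.011 -0.03 [array([220., 299.]), array([324., 299.])]
-0.011 -0.04 [array([216., 312.]), array([327., 312.])]
0.011 0 [array([227., 230.]), array([317., 230.])]
0.011 -0.01 [array([224., 237.]), array([320., 237.])]
0.011 -0.02 [array([221., 245.]), array([323., 245.])]
0.011 -0.03 [array([218., 254.]), array([326., 254.])]
0.011 -0.04 [array([214., 264.]), array([330., 264.])]
((268.00323486328125, 280.7836608886719), (68.02227783203125, 134.56710815429688), 0.8550974130630493)
```

View pics/w4.png

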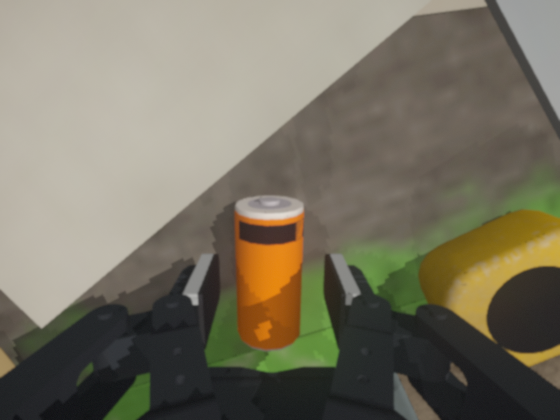

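The pad tips at (218,254)/(326,254) are 30 mm behind the TCP, which agrees with the pinch. The cell is centred between the pads, so I'll go about 22 mm lower.

Call:
{"fn": "carry_out", "kwargs": {
  "fingers": [0.55,0.55,0.55,0.55],
  "slide": [
    [0,0,-4],
    [0,0,-4],
    [0,0,-3],
    [0,0,0]
  ],
  "twist": [
    [0,0,0],
    [0,0,0],
    [0,0,0],
    [0,0,0]
  ]
}}

```text
t: 4.75
eef_pos: [0.4228, -0.0506, -0.0123]
tool_rot: [0.985, -0.17, -0.001, -0.0]
wrist_force: [0.0, 0.3, -1.2]
gripper_width: 0.0471
finger_force: 0.0
```

Call:
{"fn": "carry_out", "kwargs": {
  "fingers": [0.55,0.55,0.55,0.55,0.55],
  "slide": [
    [0,0,-3],
    [0,0,-3],
    [0,0,-3],
    [0,0,-2],
    [0,0,0]
  ],
  "twist": [
    [0,0,0],
    [0,0,0],
    [0,0,0],
    [0,0,0],
    [0,0,0]
  ]
}}

```text
t: 5.17
eef_pos: [0.423, -0.0507, -0.023]
tool_rot: [0.985, -0.17, -0.0, -0.0]
wrist_force: [0.1, 0.1, 0.2]
gripper_width: 0.047
finger_force: 0.0
```

Call:
{"fn": "carry_out", "kwargs": {
  "fingers": [0.45,0.4,0.35,0.3,0.3],
  "slide": [
    [0,0,0],
    [0,0,0],
    [0,0,0],
    [0,0,0],
    [0,0,0]
  ],
  "twist": [
    [0,0,0],
    [0,0,0],
    [0,0,0],
    [0,0,0],
    [0,0,0]
  ],
  "newtons": 30
}}

```text
t: 5.58
eef_pos: [0.4234, -0.0508, -0.0224]
tool_rot: [0.985, -0.17, 0.0, 0.0]
wrist_force: [-0.1, 1.0, 3.8]
gripper_width: 0.0308
finger_force: 29.5
```

Call:
{"fn": "carry_out", "kwargs": {
  "fingers": [0.3,0.3,0.3,0.3,0.3],
  "slide": [
    [0,0,0],
    [0,0,10],
    [0,0,25],
    [0,0,30],
    [0,0,30]
  ],
  "twist": [
    [0,0,0],
    [0,0,0],
    [0,0,0],
    [0,0,0],
    [0,0,0]
  ],
  "newtons": 60
}}

```text
t: 6.0
eef_pos: [0.4227, -0.0505, 0.0732]
tool_rot: [0.985, -0.17, -0.001, -0.0]
wrist_force: [1.5, 0.3, -1.5]
gripper_width: 0.0304
finger_force: 59.6
```

Call:
{"fn": "carry_out", "kwargs": {
  "fingers": [0.3,0.3,0.3,0.3,0.3],
  "slide": [
    [0,20,30],
    [-2,22,30],
    [-4,28,20],
    [-5,30,5],
    [-4,30,0]
  ],
  "twist": [
    [0,0,2],
    [0,0,3],
    [0,0,3],
    [0,0,3.4],
    [0,0,3]
  ]
}}

```text
t: 6.42
eef_pos: [0.4085, 0.0803, 0.159]
tool_rot: [0.999, -0.044, 0.002, 0.0]
wrist_force: [0.8, -0.3, -2.0]
gripper_width: 0.0302
finger_force: 59.7
```

Call:
{"fn": "carry_out", "kwargs": {
  "fingers": [0.3,0.3,0.3,0.3,0.3],
  "slide": [
    [-4,30,0],
    [-4,30,0],
    [0,20,0],
    [0,6,0],
    [0,0,0]
  ],
  "twist": [
    [0,0,3],
    [0,0,3],
    [0,0,3],
    [0,0,1],
    [0,0,0]
  ]
}}

```text
t: 6.83
eef_pos: [0.4, 0.1661, 0.1572]
tool_rot: [0.999, 0.043, -0.0, 0.0]
wrist_force: [0.6, -1.7, -0.9]
gripper_width: 0.0303
finger_force: 59.8
```

Run:
```python
from h import *
s=arm.get_state(); print(s["eef_pos"],s["tool_rot"],s["wrist_force"],s["gripper_width"],s["finger_force"])
print(R.from_quat(s["tool_rot"]).as_matrix().round(4))
cv2.imwrite("pics/w5.png",read_camera("wrist")); cv2.imwrite("pics/top5.png",read_camera("top"))
```

```text
[0.39998898 0.16606918 0.15717855] [ 9.99064739e-01  4.32389550e-02 -1.95765878e-04  4.35628908e-05] [ 0.57711597 -1.73536971 -0.91053907] 0.03034467176962312 59.76453244686127
[[ 9.963e-01  8.640e-02 -4.000e-04]
 [ 8.640e-02 -9.963e-01 -1.000e-04]
 [-4.000e-04  1.000e-04 -1.000e+00]]
```

View pics/w5.png

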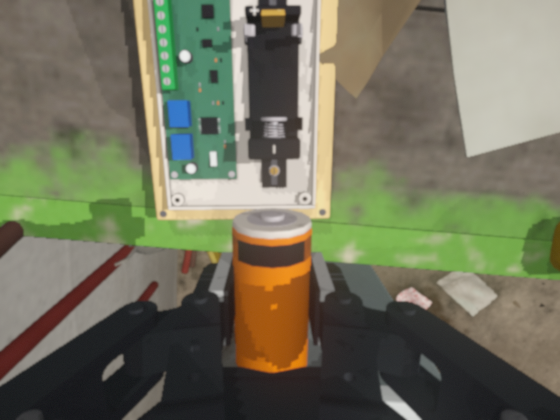

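The cell is held straight. The holder shows its screw at (273,171), block edge near v≈138, spring at v≈118–138, brass strip at (273,17), and jaws at (250,30) and (298,30). I'll enlarge that and cast rays.

Run:
```python
from h import *
im=cv2.imread("pics/w5.png"); a=cv2.resize(im[0:200,150:345],None,fx=3,fy=3,interpolation=cv2.INTER_CUBIC); cv2.imwrite("pics/w5c.png",a)
c=cam("wrist")
for n,uv,z in(("bl",(161,216),.024),("br",(330,216),.024),("holderL",(249,90),.04),("holderR",(298,90),.04),("disc",(273,118),.054),("block",(273,138),.064),("strip",(273,17),.0665),("screw",(273,171),.038)):
    print(n,onz(c,uv,z).round(4))
t=cv2.imread("pics/top5.png"); ct=cam("top")
for n,uv,z in(("tl",(129.5,170),.024),("tr",(182,165.5),.024),("br",(188,239),.024),("bl",(134.5,244),.024),("s1",(110+277/5,150+148/5),.038),("s2",(110+293/5,150+373/5),.038),("strip",(110+272/5,150+180/5),.0665),("block",(110+285/5,150+318/5),.064)):
    print("top",n,onz(ct,uv,z).round(4))
```

```text
bl [0.3688 0.2638 0.024 ]
br [0.3817 0.1092 0.024 ]
holderL [0.484  0.1893 0.04  ]
holderR [0.4872 0.151  0.04  ]
disc [0.4648 0.1688 0.054 ]
block [0.4506 0.1677 0.064 ]
strip [0.5306 0.1745 0.0665]
screw [0.4213 0.1651 0.038 ]
top tl [0.5858 0.2866 0.024 ]
top tr [0.5991 0.1288 0.024 ]
top br [0.3761 0.106  0.024 ]
top bl [0.3623 0.263  0.024 ]
top s1 [0.5527 0.1747 0.038 ]
top s2 [0.4175 0.1614 0.038 ]
top strip [0.5274 0.1709 0.0665]
top block [0.4463 0.1616 0.064 ]
```

View pics/w5c.png

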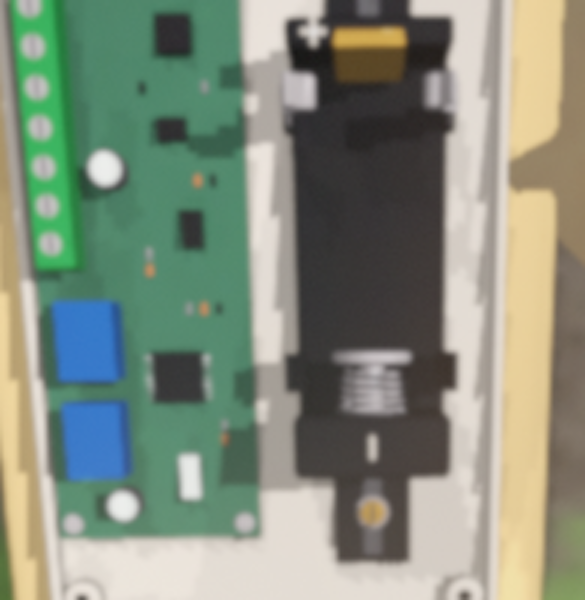

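```bash
cat >> h.py <<'E'
B=np.array([.4945,.1713,.054]); YAW=np.deg2rad(5.4)
d=np.array([np.cos(YAW),np.sin(YAW),0]); nl=np.array([-np.sin(YAW),np.cos(YAW),0]); ZH=-.0384; XO=-.002
def tool(th,Fx,Fz):   # TCP pose for cell tilt th deg, flat end centre (Fx,Fz) mm in real bay
    Rt=R.from_rotvec(-nl*np.deg2rad(th))*R.from_euler('z',YAW)*R.from_rotvec([np.pi,0,0])
    M=Rt.as_matrix(); F=B+d*Fx/1e3+np.array([0,0,Fz/1e3])
    return F+.035*M[:,0]-M@np.array([XO,0,ZH]), Rt
def cell(s):  # current flat end (Fx,y,Fz), button, tilt from the measured pose
    M=R.from_quat(s["tool_rot"]).as_matrix(); C=s["eef_pos"]+M@np.array([XO,0,ZH])
    Q=np.array([d,nl,[0,0,1]]); f=lambda p:(Q@(p-B)*1e3).round(1)
    return f(C-.035*M[:,0]),f(C+.035*M[:,0]),np.rad2deg(np.arcsin(M[2,0])).round(1)
def go(th,Fx,Fz):
    s=arm.get_state(); p,Rt=tool(th,Fx,Fz); print("slide",((p-s["eef_pos"])*1e3).round(1),"twist",np.rad2deg((Rt*R.from_quat(s["tool_rot"]).inv()).as_rotvec()).round(2))
E
python3 - <<'E'
from h import *
p=camera_params("wrist"); T=p["T_tool_cam"]; c=(p["mtx"],T[:3,3],T[:3,:3])
for v in(211,228,236,240,366,370):
    e,q=ray(c,(272,v)); print(v,[(e+q*(z-e[2])/q[2])[:2].round(4) for z in(-.0544,-.0384,-.0224)])
go(25,-24,5); go(0,-24,60)
print(cell(arm.get_state()))
E
```

```text
211 [array([0.0376, 0.0001]), array([0.0329, 0.0001]), array([0.0281, 0.0002])]
228 [array([0.0315, 0.0001]), array([0.0258, 0.0001]), array([0.0202, 0.0002])]
236 [array([0.0285, 0.0001]), array([0.0225, 0.0001]), array([0.0164, 0.0002])]
240 [array([0.027 , 0.0001]), array([0.0208, 0.0001]), array([0.0145, 0.0002])]
366 [array([-0.0259,  0.0001]), array([-0.0398,  0.0002]), array([-0.0537,  0.0002])]
370 [array([-0.0278,  0.0001]), array([-0.042 ,  0.0002]), array([-0.0561,  0.0002])]
slide [ 119.9    9.1 -117.4] twist [  2.24 -24.92   0.64]
slide [107.2   7.9 -81.6] twist [ 0.02 -0.02  0.64]
(array([-131.4,    2.6,  141.6]), array([-61.4,   1.8, 141.6]), np.float64(-0.0))
```

```bash
sed -i 's/XO=-.002/XO=-.003/' h.py; python3 -c "
from h import *
go(25,-13,10.3)"
```

```text
slide [ 131.7   10.3 -111.6] twist [  2.24 -24.92   0.64]
```

Call:
{"fn": "carry_out", "kwargs": {
  "fingers": [0.3,0.3,0.3,0.3,0.3],
  "slide": [
    [22,2,-8],
    [22,2,-8],
    [22,2,-8],
    [22,2,-8],
    [22,2,-8]
  ],
  "twist": [
    [0.4,-4.2,0.1],
    [0.4,-4.2,0.1],
    [0.4,-4.2,0.1],
    [0.4,-4.2,0.1],
    [0.4,-4.2,0.1]
  ]
}}

```text
t: 7.35
eef_pos: [0.5116, 0.1738, 0.1174]
tool_rot: [0.982, 0.044, 0.185, -0.009]
wrist_force: [1.1, -0.8, -0.7]
gripper_width: 0.0304
finger_force: 59.7
```

Call:
{"fn": "carry_out", "kwargs": {
  "fingers": [0.3,0.3,0.3,0.3,0.3],
  "slide": [
    [21,0,-10],
    [0,0,-25],
    [0,0,-15],
    [0,0,0],
    [0,0,0]
  ],
  "twist": [
    [0.2,-3.9,0.1],
    [0,0,0],
    [0,0,0],
    [0,0,0],
    [0,0,0]
  ]
}}

```text
t: 7.77
eef_pos: [0.5313, 0.174, 0.0672]
tool_rot: [0.975, 0.046, 0.216, -0.01]
wrist_force: [0.4, -0.3, -0.8]
gripper_width: 0.0302
finger_force: 59.7
```

Run:
```python
from h import *
s=arm.get_state(); print(s["t"],s["eef_pos"],s["wrist_force"],s["gripper_width"],cell(s)); go(25,-13,10.3)
a=read_camera("wrist"); cv2.imwrite("pics/w6.png",a)
```

```text
7.7667 [0.53134437 0.17403977 0.06722199] [ 0.43792914 -0.25905059 -0.84450738] 0.0301585918465851 (array([-13.7,  -0.7,  32. ]), array([49.8, -0.7, 61.5]), np.float64(24.9))
slide [  0.7   0.8 -21.7] twist [ 0.05 -0.07  0.06]
```

View pics/w6.png

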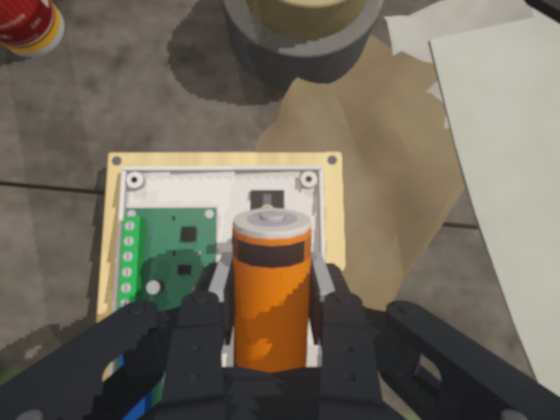

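Run:
```python
from h import *
s=arm.get_state(); c=cam("wrist",s); im=cv2.imread("pics/w6.png"); g=cv2.cvtColor(im,cv2.COLOR_BGR2GRAY)
Q=np.array([d,nl,[0,0,1]])
for v in range(188,212,3):
    u=np.where(g[v,238:298]<75)[0]+238
    if len(u): print(v,u.min(),u.max(),len(u),[(Q@(onz(c,((u.min()+u.max())/2,v),z)-B)*1e3).round(1)[:2] for z in(.035,.045)])
m=orange(im)
for v in range(215,340,25):
    u=np.where(m[v,200:340])[0]+200
    if len(u): print("cell",v,u.min(),u.max())
w5=cv2.imread("pics/w5.png"); g5=cv2.cvtColor(w5,cv2.COLOR_BGR2GRAY)
for v in range(50,185,12):
    u=np.where(g5[v,240:308]<75)[0]+240
    if len(u): print("w5",v,u.min(),u.max())
```

```text
cell 240 244 308
cell 265 235 310
cell 290 237 307
cell 315 238 305
w5 50 248 296
w5 62 249 296
w5 74 249 296
w5 86 249 296
w5 98 250 296
w5 110 250 295
w5 122 246 300
w5 134 251 295
w5 146 249 297
w5 158 260 285
w5 170 263 284
w5 182 265 265
```

Run:
```python
from h import *
s=arm.get_state(); c=cam("wrist",s); im=cv2.imread("pics/w6.png"); g=cv2.cvtColor(im,cv2.COLOR_BGR2GRAY)
Q=np.array([d,nl,[0,0,1]])
print(g[[194,198,204],240:296:2])
for v in(192,195,198,201,204):
    u=np.where(g[v,240:296]<110)[0]+240
    if len(u): print(v,u.min(),u.max(),[(Q@(onz(c,((u.min()+u.max())/2,v),z)-B)*1e3).round(1)[:2] for z in(.035,.045)])
for a in((116,160),(332,159)): print((Q@(onz(c,a,.024)-B)*1e3).round(1))
```

```text
[[217 216 217 214 176 116  80  79  79  79  80  87 104 107 107 102  84  80
   78  79  80  92 177 215 217 217 217 217]
 [217 217 216 205 165 115  80  79  79  78  79  90 115 120 119 112  85  79
   78  79  80  91 177 216 217 217 217 217]
 [217 216 216 217 212 152  81  77  78  78  79 100 139 153 154 133  91  78
   79  79  79  91 173 212 217 217 217 217]]
192 251 282 [array([75.1,  2.8]), array([73.1,  2.6])]
195 251 282 [array([73.2,  2.8]), array([71.2,  2.6])]
198 251 282 [array([71.2,  2.8]), array([69.4,  2.6])]
201 251 282 [array([69.3,  2.8]), array([67.5,  2.6])]
204 251 282 [array([67.4,  2.8]), array([65.7,  2.6])]
[ 99.7 105.4 -30. ]
[100.3 -41.6 -30. ]
```

```bash
sed -i 's/B=np.array(\[.4945,.1713/B=np.array([.4945,.1736/; s/deg2rad(5.4)/deg2rad(5.9)/' h.py; python3 -c "
from h import *
print(cell(arm.get_state()))
go(25.5,-13,10.8)"
```

```text
(array([-13.4,  -2.6,  32.9]), array([50. , -3.1, 62.5]), np.float64(25.0))
slide [  0.2   3.1 -21.7] twist [ 0.08 -0.45  0.54]
```

Call:
{"fn": "carry_out", "kwargs": {
  "fingers": [0.3,0.3,0.3,0.3,0.3],
  "slide": [
    [0,3,-2],
    [0,0,-7],
    [0,0,-7],
    [0,0,-6],
    [0,0,0]
  ],
  "twist": [
    [0,-0.4,0.5],
    [0,0,0],
    [0,0,0],
    [0,0,0],
    [0,0,0]
  ]
}}

```text
t: 8.23
eef_pos: [0.5312, 0.1782, 0.0445]
tool_rot: [0.974, 0.051, 0.219, -0.011]
wrist_force: [-0.2, -0.1, 0.4]
gripper_width: 0.0305
finger_force: 60.4
```

```bash
python3 -c "
from h import *
s=arm.get_state();print(s['t'],s['wrist_force'],s['gripper_width'],cell(s))
go(25.5,-26,4.6);go(25.5,-33,1.2)"
```

```text
8.2333 [-0.24256662 -0.09368582  0.36397692] 0.030503726640911503 (array([-13.8,   0.8,   8.9]), array([49.4,  0.9, 38.9]), np.float64(25.4))
slide [-12.   -2.1  -4.2] twist [ 0.09 -0.13 -0.06]
slide [-18.9  -2.8  -7.6] twist [ 0.09 -0.13 -0.06]
```

Call:
{"fn": "carry_out", "kwargs": {
  "fingers": [0.3,0.3,0.3,0.3,0.3],
  "slide": [
    [-2,-0.3,-0.7],
    [-2,-0.3,-0.7],
    [-2,-0.3,-0.7],
    [-2,-0.3,-0.7],
    [0,0,0]
  ],
  "twist": [
    [0,0,0],
    [0,0,0],
    [0,0,0],
    [0,0,0],
    [0,0,0]
  ]
}}

```text
t: 8.65
eef_pos: [0.5227, 0.177, 0.0424]
tool_rot: [0.974, 0.051, 0.219, -0.011]
wrist_force: [0.5, 0.1, -0.6]
gripper_width: 0.0304
finger_force: 59.8
```

Call:
{"fn": "carry_out", "kwargs": {
  "fingers": [0.3,0.3,0.3],
  "slide": [
    [-2,-0.3,-0.7],
    [0,0,0],
    [0,0,0]
  ],
  "twist": [
    [0,0,0],
    [0,0,0],
    [0,0,0]
  ]
}}

```text
t: 8.9
eef_pos: [0.5212, 0.1768, 0.0419]
tool_rot: [0.974, 0.051, 0.22, -0.011]
wrist_force: [-0.3, 0.4, -1.6]
gripper_width: 0.0301
finger_force: 59.8
```

Call:
{"fn": "carry_out", "kwargs": {
  "fingers": [0.3,0.3,0.3],
  "slide": [
    [-2,-0.3,-0.7],
    [0,0,0],
    [0,0,0]
  ],
  "twist": [
    [0,0,0],
    [0,0,0],
    [0,0,0]
  ]
}}

```text
t: 9.15
eef_pos: [0.5192, 0.1764, 0.0411]
tool_rot: [0.974, 0.051, 0.219, -0.011]
wrist_force: [-0.4, 0.0, -0.7]
gripper_width: 0.0304
finger_force: 59.8
```

Call:
{"fn": "carry_out", "kwargs": {
  "fingers": [0.3,0.3,0.3],
  "slide": [
    [-2,-0.3,-0.7],
    [0,0,0],
    [0,0,0]
  ],
  "twist": [
    [0,0,0],
    [0,0,0],
    [0,0,0]
  ]
}}

```text
t: 9.4
eef_pos: [0.5176, 0.1762, 0.0407]
tool_rot: [0.974, 0.051, 0.22, -0.011]
wrist_force: [1.1, 1.0, -0.0]
gripper_width: 0.0299
finger_force: 59.8
```

Call:
{"fn": "carry_out", "kwargs": {
  "fingers": [0.3,0.3,0.3],
  "slide": [
    [-1.5,-0.2,-0.7],
    [0,0,0],
    [0,0,0]
  ],
  "twist": [
    [0,0,0],
    [0,0,0],
    [0,0,0]
  ]
}}

```text
t: 9.65
eef_pos: [0.5164, 0.176, 0.0403]
tool_rot: [0.974, 0.051, 0.22, -0.011]
wrist_force: [2.6, 1.0, 3.4]
gripper_width: 0.0303
finger_force: 59.8
```

Call:
{"fn": "carry_out", "kwargs": {
  "fingers": [0.3,0.3,0.3],
  "slide": [
    [-1.5,-0.2,-0.7],
    [0,0,0],
    [0,0,0]
  ],
  "twist": [
    [0,0,0],
    [0,0,0],
    [0,0,0]
  ]
}}

```text
t: 9.9
eef_pos: [0.5152, 0.1759, 0.0399]
tool_rot: [0.974, 0.051, 0.221, -0.011]
wrist_force: [4.6, 0.7, 5.1]
gripper_width: 0.0304
finger_force: 60.0
```

Call:
{"fn": "carry_out", "kwargs": {
  "fingers": [0.3,0.3,0.3],
  "slide": [
    [-1.5,-0.2,-0.7],
    [0,0,0],
    [0,0,0]
  ],
  "twist": [
    [0,0,0],
    [0,0,0],
    [0,0,0]
  ]
}}

```text
t: 10.15
eef_pos: [0.5143, 0.1757, 0.0397]
tool_rot: [0.974, 0.051, 0.222, -0.011]
wrist_force: [5.4, 2.4, 6.6]
gripper_width: 0.0304
finger_force: 60.3
```

```bash
python3 -c "
from h import *
s=arm.get_state();print(s['t'],s['wrist_force'],s['moment'],s['gripper_width'],cell(s))"
```

```text
10.15 [5.44221165 2.38178303 6.61504948] [ 0.36393413 -0.82032234  0.04468151] 0.03038912932207822 (array([-31. ,   0.1,   3.9]), array([32.1,  0.2, 34.1]), np.float64(25.6))
```

Call:
{"fn": "carry_out", "kwargs": {
  "fingers": [0.3,0.3,0.3],
  "slide": [
    [0,0,1],
    [0,0,0],
    [0,0,0]
  ],
  "twist": [
    [0,0,0],
    [0,0,0],
    [0,0,0]
  ]
}}

```text
t: 10.4
eef_pos: [0.5138, 0.1757, 0.0402]
tool_rot: [0.974, 0.051, 0.221, -0.011]
wrist_force: [6.1, 1.4, 3.5]
gripper_width: 0.0297
finger_force: 60.0
```

Call:
{"fn": "carry_out", "kwargs": {
  "fingers": [0.3,0.3,0.3],
  "slide": [
    [-2,-0.2,0],
    [0,0,0],
    [0,0,0]
  ],
  "twist": [
    [0,0,0],
    [0,0,0],
    [0,0,0]
  ]
}}

```text
t: 10.65
eef_pos: [0.5123, 0.1755, 0.0405]
tool_rot: [0.974, 0.051, 0.221, -0.011]
wrist_force: [7.0, 2.5, 3.5]
gripper_width: 0.0306
finger_force: 60.0
```

```bash
python3 -c "
from h import *
s=arm.get_state();print(s['t'],s['eef_pos'],s['wrist_force'],s['moment'],s['gripper_width'],cell(s))"
```

```text
10.65 [0.51227514 0.17552406 0.04045176] [7.0319066  2.49518601 3.45798763] [ 0.36708982 -1.03800026  0.06128992] 0.0305846707752602 (array([-33. ,   0.1,   4.6]), array([30.1,  0.2, 34.9]), np.float64(25.6))
```

```bash
cat >> h.py <<'E'
def path(W):
    s=arm.get_state(); p0,R0=s["eef_pos"],R.from_quat(s["tool_rot"])
    for w in W:
        p,Rt=tool(*w); print(w,((p-p0)*1e3).round(1),np.rad2deg((Rt*R0.inv()).as_rotvec()).round(2)); p0,R0=p,Rt
E
python3 -c "
from h import *
path([(25.6,-34.9,4.6),(20,-35.1,3.5),(15,-35.5,2.5),(10,-36,1.5),(5,-36.7,.7),(0,-37,0)])"
```

```text
(25.6, -34.9, 4.6) [-1.9 -0.3 -0.1] [ 0.06  0.03 -0.05]
(20, -35.1, 3.5) [-2.2 -0.2 -6. ] [-0.58  5.57 -0.  ]
(15, -35.5, 2.5) [-2.6 -0.3 -5.2] [-0.51  4.97  0.  ]
(10, -36, 1.5) [-3.  -0.3 -5. ] [-0.51  4.97 -0.  ]
(5, -36.7, 0.7) [-3.6 -0.4 -4.5] [-0.51  4.97  0.  ]
(0, -37, 0) [-3.5 -0.4 -4.2] [-0.51  4.97 -0.  ]
```

Call:
{"fn": "carry_out", "kwargs": {
  "fingers": [0.3,0.3,0.3,0.3],
  "slide": [
    [-1,0,0],
    [-1,0,0],
    [0,0,0],
    [0,0,0]
  ],
  "twist": [
    [0,0,0],
    [0,0,0],
    [0,0,0],
    [0,0,0]
  ],
  "newtons": 80
}}

```text
t: 10.98
eef_pos: [0.5107, 0.1755, 0.0407]
tool_rot: [0.974, 0.051, 0.222, -0.011]
wrist_force: [9.0, 2.0, 3.3]
gripper_width: 0.0296
finger_force: 80.5
```

Call:
{"fn": "carry_out", "kwargs": {
  "fingers": [0.3,0.3,0.3,0.3,0.3],
  "slide": [
    [-0.7,-0.1,-2],
    [-0.7,0,-2],
    [-0.7,-0.1,-2],
    [0,0,0],
    [0,0,0]
  ],
  "twist": [
    [-0.2,1.9,0],
    [-0.2,1.9,0],
    [-0.2,1.8,0],
    [0,0,0],
    [0,0,0]
  ]
}}

```text
t: 11.4
eef_pos: [0.5091, 0.1753, 0.0349]
tool_rot: [0.983, 0.051, 0.174, -0.008]
wrist_force: [8.5, 0.8, 6.8]
gripper_width: 0.0298
finger_force: 81.2
```

```bash
python3 -c "
from h import *
s=arm.get_state();print(s['t'],s['eef_pos'],s['wrist_force'],s['moment'],s['gripper_width'],cell(s))
path([(15,-35.5,2.5),(10,-36,1.5),(5,-36.7,.7)])"
```

```text
11.4 [0.5091249  0.17528343 0.03489859] [8.52398931 0.7874909  6.75681577] [ 0.17523521 -1.2767824  -0.03253573] 0.029828405542649674 (array([-34.2,   0.2,   3.9]), array([31.6,  0.3, 28. ]), np.float64(20.1))
(15, -35.5, 2.5) [-3.5 -0.5 -5.7] [-0.44  5.07 -0.05]
(10, -36, 1.5) [-3.  -0.3 -5. ] [-0.51  4.97 -0.  ]
(5, -36.7, 0.7) [-3.6 -0.4 -4.5] [-0.51  4.97  0.  ]
```

Call:
{"fn": "carry_out", "kwargs": {
  "fingers": [0.3,0.3,0.3,0.3,0.3],
  "slide": [
    [-1.3,-0.2,-1.7],
    [-1.2,-0.1,-1.7],
    [-1.2,-0.1,-1.7],
    [0,0,0],
    [0,0,0]
  ],
  "twist": [
    [-0.2,1.7,0],
    [-0.1,1.7,0],
    [-0.2,1.7,0],
    [0,0,0],
    [0,0,0]
  ]
}}

```text
t: 11.82
eef_pos: [0.5059, 0.175, 0.0301]
tool_rot: [0.99, 0.052, 0.131, -0.006]
wrist_force: [9.7, 2.1, 9.5]
gripper_width: 0.0296
finger_force: 81.5
```

```bash
python3 -c "
from h import *
s=arm.get_state();print(s['t'],s['eef_pos'],s['wrist_force'],s['moment'],s['gripper_width'],cell(s))
path([(10,-36.5,1.5),(5,-37,.7)])"
```

```text
11.8167 [0.50594749 0.17496983 0.03013364] [9.72555069 2.1357102  9.4630855 ] [ 0.26690262 -1.3956555   0.00504593] 0.029554692716777898 (array([-35.1,   0.2,   3.4]), array([32.5,  0.2, 21.5]), np.float64(15.0))
(10, -36.5, 1.5) [-3.9 -0.6 -5.9] [-0.47  5.02 -0.05]
(5, -37, 0.7) [-3.4 -0.3 -4.5] [-0.51  4.97  0.  ]
```

```bash
python3 -c "
from h import *
path([(14,-35.1,4.2),(9,-35.7,3.6),(5,-36.3,3.2)])"
```

```text
(14, -35.1, 4.2) [-0.4 -0.2  0. ] [-0.06  1.04 -0.05]
(9, -35.7, 3.6) [-3.2 -0.3 -4.5] [-0.51  4.97 -0.  ]
(5, -36.3, 3.2) [-2.9 -0.3 -3.4] [-0.41  3.98  0.  ]
```

Call:
{"fn": "carry_out", "kwargs": {
  "fingers": [0.3,0.3,0.3],
  "slide": [
    [-0.4,-0.1,0.2],
    [0,0,0],
    [0,0,0]
  ],
  "twist": [
    [0,1,0],
    [0,0,0],
    [0,0,0]
  ]
}}

```text
t: 12.07
eef_pos: [0.505, 0.1749, 0.0299]
tool_rot: [0.991, 0.051, 0.122, -0.007]
wrist_force: [10.2, 2.0, 4.1]
gripper_width: 0.0295
finger_force: 81.1
```

Call:
{"fn": "carry_out", "kwargs": {
  "fingers": [0.3,0.3,0.3,0.3,0.3],
  "slide": [
    [-1.1,-0.1,-1.5],
    [-1.1,-0.1,-1.5],
    [-1,-0.1,-1.5],
    [0,0,0],
    [0,0,0]
  ],
  "twist": [
    [-0.2,1.7,0],
    [-0.1,1.7,0],
    [-0.2,1.6,0],
    [0,0,0],
    [0,0,0]
  ]
}}

```text
t: 12.48
eef_pos: [0.503, 0.1746, 0.0261]
tool_rot: [0.996, 0.052, 0.079, -0.005]
wrist_force: [11.4, 2.7, 9.2]
gripper_width: 0.0296
finger_force: 81.6
```

```bash
python3 -c "
from h import *
s=arm.get_state();print(s['t'],s['eef_pos'],s['wrist_force'],s['moment'],s['gripper_width'],cell(s))
path([(5,-36.7,3),(0,-37,2)])"
```

```text
12.4833 [0.50298178 0.17464095 0.02611508] [11.36217624  2.71506704  9.18472957] [ 0.36664151 -1.82303948 -0.08778554] 0.029602137180172548 (array([-35.1,   0.1,   4. ]), array([34.1,  0.1, 15.1]), np.float64(9.1))
(5, -36.7, 3) [-4.  -0.6 -4.1] [-0.51  4.08 -0.03]
(0, -37, 2) [-3.5 -0.4 -4.5] [-0.51  4.97 -0.  ]
```

Call:
{"fn": "carry_out", "kwargs": {
  "fingers": [0.3,0.3,0.3,0.3,0.3],
  "slide": [
    [-1.2,-0.2,-1.3],
    [-1.1,-0.1,-1.4],
    [-1.1,-0.1,-1.4],
    [0,0,0],
    [0,0,0]
  ],
  "twist": [
    [-0.2,1.4,0],
    [-0.1,1.4,0],
    [-0.2,1.3,0],
    [0,0,0],
    [0,0,0]
  ]
}}

```text
t: 12.9
eef_pos: [0.4998, 0.1742, 0.022]
tool_rot: [0.998, 0.052, 0.044, -0.002]
wrist_force: [9.0, 0.3, 8.6]
gripper_width: 0.0298
finger_force: 81.9
```

```bash
python3 -c "
from h import *
s=arm.get_state();print(s['t'],s['eef_pos'],s['wrist_force'],s['moment'],s['gripper_width'],cell(s))
path([(0,-37,3),(0,-37,1)])"
```

```text
12.9 [0.49975279 0.17422445 0.02203715] [9.02577319 0.32893028 8.62101913] [ 0.22176386 -1.33554652  0.0538873 ] 0.029750712972288883 (array([-35.9,   0.1,   3. ]), array([33.8,  0.1,  9.1]), np.float64(5.0))
(0, -37, 3) [-4.3 -0.5 -3.4] [-0.52  4.99 -0.03]
(0, -37, 1) [ 0.  0. -2.] [0. 0. 0.]
```

Call:
{"fn": "carry_out", "kwargs": {
  "fingers": [0.3,0.3,0.3,0.3,0.3],
  "slide": [
    [-1.5,-0.2,-1.1],
    [-1.4,-0.1,-1.1],
    [-1.4,-0.2,-1.2],
    [0,0,0],
    [0,0,0]
  ],
  "twist": [
    [-0.2,1.7,0],
    [-0.1,1.7,0],
    [-0.2,1.6,0],
    [0,0,0],
    [0,0,0]
  ]
}}

```text
t: 13.32
eef_pos: [0.4951, 0.1737, 0.0178]
tool_rot: [0.999, 0.052, -0.001, -0.0]
wrist_force: [14.4, 2.2, 2.9]
gripper_width: 0.0294
finger_force: 81.5
```

```bash
python3 -c "
from h import *
s=arm.get_state();print(s['t'],s['eef_pos'],s['wrist_force'],s['moment'],s['gripper_width'],cell(s))
path([(0,-36.5,1),(0,-36,0)])"
```

```text
13.3167 [0.49510363 0.17365026 0.01780342] [14.35804416  2.24109337  2.92001101] [ 0.31831243 -2.01381546 -0.05155872] 0.029430031141217387 (array([-37.3,  -0. ,   2.3]), array([32.7, -0. ,  2.2]), np.float64(-0.1))
(0, -36.5, 1) [ 0.9  0.1 -1.2] [-0.02 -0.08 -0.03]
(0, -36, 0) [ 0.5  0.1 -1. ] [0. 0. 0.]
```

Call:
{"fn": "carry_out", "kwargs": {
  "fingers": [0.3,0.3,0.3,0.3],
  "slide": [
    [0.5,0,-0.8],
    [0.5,0,-0.8],
    [0.5,0,-0.8],
    [0,0,0]
  ],
  "twist": [
    [0,0,0],
    [0,0,0],
    [0,0,0],
    [0,0,0]
  ]
}}

```text
t: 13.65
eef_pos: [0.4955, 0.1735, 0.0159]
tool_rot: [0.999, 0.052, -0.002, -0.0]
wrist_force: [5.6, -0.2, 14.0]
gripper_width: 0.0295
finger_force: 82.8
```

```bash
python3 -c "
from h import *
s=arm.get_state();print(s['t'],s['eef_pos'],s['wrist_force'],s['moment'],s['gripper_width'],cell(s))
im=read_camera('wrist');cv2.imwrite('pics/w7.png',im)
g=cv2.cvtColor(im,cv2.COLOR_BGR2HSV)
for v in range(196,250,4): print(v,[tuple(im[v,u]) for u in (272,)],end=' ')
"
```

```text
13.65 [0.49545112 0.173536   0.0158662 ] [ 5.57339327 -0.22716998 14.03179125] [ 0.01786221 -0.8597908  -0.07516663] 0.029484848299492175 (array([-36.9,  -0.2,   0.4]), array([33.1, -0.1,  0.1]), np.float64(-0.2))
196 [(np.uint8(80), np.uint8(161), np.uint8(198))] 200 [(np.uint8(78), np.uint8(155), np.uint8(192))] 204 [(np.uint8(55), np.uint8(103), np.uint8(133))] 208 [(np.uint8(82), np.uint8(165), np.uint8(204))] 212 [(np.uint8(93), np.uint8(121), np.uint8(144))] 216 [(np.uint8(127), np.uint8(128), np.uint8(135))] 220 [(np.uint8(161), np.uint8(160), np.uint8(167))] 224 [(np.uint8(125), np.uint8(126), np.uint8(134))] 228 [(np.uint8(135), np.uint8(142), np.uint8(151))] 232 [(np.uint8(196), np.uint8(204), np.uint8(212))] 236 [(np.uint8(194), np.uint8(203), np.uint8(214))] 240 [(np.uint8(45), np.uint8(132), np.uint8(220))] 244 [(np.uint8(41), np.uint8(120), np.uint8(206))] 248 [(np.uint8(46), np.uint8(50), np.uint8(66))]
```

Run:
```python
from h import *
for n in("w5","w6","w7"):
    im=cv2.imread(f"pics/{n}.png"); g=im[:,266:279].mean(1).astype(int); m=orange(im)
    t=(g[:,2]-g[:,0]>90).astype(int); ch=np.where(np.diff(t[208:400]))[0]+208
    print(n,ch,[ (np.where(m[v,200:340])[0][[0,-1]]+200) for v in (300,330)])
```

```text
w5 [238 245 266 372] [array([237, 307]), array([237, 306])]
w6 [238 245 267 371] [array([238, 306]), array([238, 305])]
w7 [211 238 245 266 372] [array([239, 306]), array([240, 304])]
```

Call:
{"fn": "carry_out", "kwargs": {
  "fingers": [0.3,0.3,0.3,0.3],
  "slide": [
    [0.4,0,-0.6],
    [0.4,0,-0.6],
    [0,0,0],
    [0,0,0]
  ],
  "twist": [
    [0,0.3,0],
    [0,0.3,0],
    [0,0,0],
    [0,0,0]
  ]
}}

```text
t: 14.03
eef_pos: [0.495, 0.1735, 0.0157]
tool_rot: [0.999, 0.052, -0.008, -0.0]
wrist_force: [-5.3, -1.0, 31.4]
gripper_width: 0.0295
finger_force: 84.7
```

```bash
python3 -c "
from h import *
s=arm.get_state();print(s['t'],s['eef_pos'],s['wrist_force'],s['moment'],s['gripper_width'],cell(s))
"
```

```text
14.0333 [0.49504017 0.17353426 0.01573842] [-5.33246286 -0.96012722 31.42412855] [-0.21116748  0.83499536 -0.038409  ] 0.029506061603680758 (array([-36.8,  -0.2,   0.8]), array([33.2, -0.1, -0.4]), np.float64(-1.0))
```

Call:
{"fn": "carry_out", "kwargs": {
  "fingers": [0.3,0.3,0.34,0.38,0.44],
  "slide": [
    [-0.3,0,0.6],
    [0,0,0.5],
    [0,0,0],
    [0,0,0],
    [0,0,0]
  ],
  "twist": [
    [0,-0.6,0],
    [0,-0.2,0],
    [0,0,0],
    [0,0,0],
    [0,0,0]
  ],
  "newtons": 30
}}

```text
t: 14.45
eef_pos: [0.4925, 0.1733, 0.0135]
tool_rot: [0.999, 0.052, -0.004, 0.0]
wrist_force: [0.9, 0.1, -0.6]
gripper_width: 0.0374
finger_force: 0.0
```

Call:
{"fn": "carry_out", "kwargs": {
  "fingers": [0.46,0.46,0.46,0.46,0.46],
  "slide": [
    [0,0,0],
    [0,0,1],
    [0,0,4],
    [0,0,10],
    [0,0,15]
  ],
  "twist": [
    [0,0,0],
    [0,0,0],
    [0,0,0],
    [0,0,0],
    [0,0,0]
  ]
}}

```text
t: 14.87
eef_pos: [0.4929, 0.1734, 0.044]
tool_rot: [0.999, 0.052, -0.004, 0.0]
wrist_force: [-0.4, -1.0, 0.1]
gripper_width: 0.0391
finger_force: 0.0
```

Call:
{"fn": "carry_out", "kwargs": {
  "fingers": [0.46,0.46,0.46,0.3,0],
  "slide": [
    [-8,0,20],
    [-12,0,25],
    [-15,0,25],
    [-15,0,10],
    [0,0,0]
  ],
  "twist": [
    [0,0,0],
    [0,0,0],
    [0,0,0],
    [0,0,0],
    [0,0,0]
  ]
}}

```text
t: 15.28
eef_pos: [0.443, 0.1738, 0.1269]
tool_rot: [0.999, 0.052, -0.001, -0.0]
wrist_force: [0.8, 0.4, 0.2]
gripper_width: 0.0159
finger_force: 0.0
```

Run:
```python
from h import *
s=arm.get_state(); print(s["t"],s["eef_pos"],s["wrist_force"],s["gripper_width"])
c=cam("wrist",s); im=read_camera("wrist"); cv2.imwrite("pics/w8.png",im); Q=np.array([d,nl,[0,0,1]])
u0,v0=proj(c,B).astype(int); print("bay px",u0,v0)
m=orange(im); b=blobs(m,1)[0]; r=cv2.minAreaRect(b); print(r,cv2.boundingRect(b))
x,y,w,h=cv2.boundingRect(b)
for v in range(y,y+h,max(1,h//8)):
    k=np.where(m[v,x:x+w])[0]+x
    if len(k): print(v,k.min(),k.max(),(Q@(onz(c,((k.min()+k.max())/2,v),.070)-B)*1e3).round(1),"w",((onz(c,(k.min(),v),.058)-onz(c,(k.max(),v),.058))*1e3).round(1)[1])
```

```text
15.2833 [0.44296384 0.17383555 0.12694417] [0.83875646 0.44071521 0.17232234] 0.015874424220117974
bay px 279 139
((280.4999694824219, 139.49998474121094), (96.99998474121094, 44.99999237060547), 90.0) (258, 91, 46, 98)
91 269 282 [30.5  3.3 16. ] w 8.4
103 301 303 [ 23.5 -13.3  16. ] w 1.3
115 258 303 [16.2  0.1 16. ] w 29.7
127 258 303 [ 8.9 -0.  16. ] w 30.0
139 258 303 [ 1.4 -0.1 16. ] w 30.3
151 258 302 [-6.3  0.2 16. ] w 29.9
163 258 302 [-14.1   0.1  16. ] w 30.2
175 258 301 [-22.    0.4  16. ] w 29.8
187 265 295 [-30.2  -0.   16. ] w 21.0
```

Fingers are off and the cell sits straight. I'll press both ends with shut fingers to check the height and make sure it's seated.

Call:
{"fn": "carry_out", "kwargs": {
  "fingers": [0,0,0,0,0],
  "slide": [
    [22,0.4,0],
    [22,0.5,-10],
    [22,0.4,-20],
    [0,0,-14],
    [0,0,0]
  ],
  "twist": [
    [0,0,0],
    [0,0,0],
    [0,0,0],
    [0,0,0],
    [0,0,0]
  ]
}}

```text
t: 15.75
eef_pos: [0.5088, 0.1742, 0.0761]
tool_rot: [0.999, 0.052, -0.006, 0.0]
wrist_force: [-0.7, 0.4, -0.1]
gripper_width: 0.0001
finger_force: 0.0
```

Call:
{"fn": "carry_out", "kwargs": {
  "fingers": [0,0,0,0],
  "slide": [
    [0,0,-4],
    [0,0,-4],
    [0,0,-3],
    [0,0,0]
  ],
  "twist": [
    [0,0,0],
    [0,0,0],
    [0,0,0],
    [0,0,0]
  ]
}}

```text
t: 16.08
eef_pos: [0.5094, 0.1748, 0.069]
tool_rot: [0.999, 0.052, -0.003, 0.0]
wrist_force: [-0.3, 0.4, 0.0]
gripper_width: 0.0002
finger_force: 0.0
```

Call:
{"fn": "carry_out", "kwargs": {
  "fingers": [0,0,0,0],
  "slide": [
    [0,0,-2],
    [0,0,-2],
    [0,0,-2],
    [0,0,0]
  ],
  "twist": [
    [0,0,0],
    [0,0,0],
    [0,0,0],
    [0,0,0]
  ]
}}

```text
t: 16.42
eef_pos: [0.5095, 0.1747, 0.0627]
tool_rot: [0.999, 0.052, -0.003, 0.0]
wrist_force: [0.7, 0.4, -0.6]
gripper_width: 0.0001
finger_force: 0.0
```

Not in contact yet; the tips sit well above the TCP, as found earlier. I'll keep stepping down.

Call:
{"fn": "carry_out", "kwargs": {
  "fingers": [0,0,0,0,0],
  "slide": [
    [0,0,-2],
    [0,0,-2],
    [0,0,-2],
    [0,0,-2],
    [0,0,0]
  ],
  "twist": [
    [0,0,0],
    [0,0,0],
    [0,0,0],
    [0,0,0],
    [0,0,0]
  ]
}}

```text
t: 16.83
eef_pos: [0.5095, 0.1747, 0.0545]
tool_rot: [0.999, 0.052, -0.003, 0.0]
wrist_force: [0.3, -0.4, 0.1]
gripper_width: 0.0003
finger_force: 0.0
```

Call:
{"fn": "carry_out", "kwargs": {
  "fingers": [0,0,0,0,0],
  "slide": [
    [0,0,-2],
    [0,0,-1],
    [0,0,-1],
    [0,0,0],
    [0,0,0]
  ],
  "twist": [
    [0,0,0],
    [0,0,0],
    [0,0,0],
    [0,0,0],
    [0,0,0]
  ]
}}

```text
t: 17.25
eef_pos: [0.5097, 0.1748, 0.051]
tool_rot: [0.999, 0.052, -0.003, 0.0]
wrist_force: [-0.6, -0.5, -0.0]
gripper_width: -0.0003
finger_force: 0.0
```

Call:
{"fn": "carry_out", "kwargs": {
  "fingers": [0,0,0],
  "slide": [
    [0,0,-1],
    [0,0,-1],
    [0,0,0]
  ],
  "twist": [
    [0,0,0],
    [0,0,0],
    [0,0,0]
  ]
}}

```text
t: 17.5
eef_pos: [0.5096, 0.1747, 0.0488]
tool_rot: [0.999, 0.052, -0.003, 0.0]
wrist_force: [-0.6, 0.6, -0.1]
gripper_width: -0.0002
finger_force: 0.0
```

Call:
{"fn": "carry_out", "kwargs": {
  "fingers": [0,0,0,0],
  "slide": [
    [0,0,-1],
    [0,0,-1],
    [0,0,0],
    [0,0,0]
  ],
  "twist": [
    [0,0,0],
    [0,0,0],
    [0,0,0],
    [0,0,0]
  ]
}}

```text
t: 17.83
eef_pos: [0.5096, 0.1747, 0.0469]
tool_rot: [0.999, 0.052, -0.003, 0.0]
wrist_force: [0.3, 0.2, 0.4]
gripper_width: -0.0
finger_force: 0.0
```

Call:
{"fn": "carry_out", "kwargs": {
  "fingers": [0,0,0,0],
  "slide": [
    [0,0,-1],
    [0,0,-1],
    [0,0,0],
    [0,0,0]
  ],
  "twist": [
    [0,0,0],
    [0,0,0],
    [0,0,0],
    [0,0,0]
  ]
}}

```text
t: 18.17
eef_pos: [0.5098, 0.1748, 0.0456]
tool_rot: [0.999, 0.052, -0.003, 0.0]
wrist_force: [-2.1, -1.2, 5.6]
gripper_width: -0.0004
finger_force: 3.0
```

Call:
{"fn": "carry_out", "kwargs": {
  "fingers": [0,0,0,0],
  "slide": [
    [0,0,-1],
    [0,0,0],
    [0,0,0],
    [0,0,0]
  ],
  "twist": [
    [0,0,0],
    [0,0,0],
    [0,0,0],
    [0,0,0]
  ]
}}

```text
t: 18.5
eef_pos: [0.51, 0.1748, 0.0454]
tool_rot: [0.999, 0.052, -0.002, 0.0]
wrist_force: [-5.2, -1.2, 14.5]
gripper_width: -0.0001
finger_force: 7.1
```

Call:
{"fn": "carry_out", "kwargs": {
  "fingers": [0,0,0,0],
  "slide": [
    [0,0,-1],
    [0,0,0],
    [0,0,0],
    [0,0,0]
  ],
  "twist": [
    [0,0,0],
    [0,0,0],
    [0,0,0],
    [0,0,0]
  ]
}}

```text
t: 18.83
eef_pos: [0.51, 0.1748, 0.0453]
tool_rot: [0.999, 0.052, -0.002, 0.0]
wrist_force: [-9.2, -1.9, 23.2]
gripper_width: 0.0002
finger_force: 11.4
```

Call:
{"fn": "carry_out", "kwargs": {
  "fingers": [0,0,0,0,0],
  "slide": [
    [0,0,5],
    [0,0,3],
    [-19,-2,0],
    [-19,-2,0],
    [0,0,0]
  ],
  "twist": [
    [0,0,0],
    [0,0,0],
    [0,0,0],
    [0,0,0],
    [0,0,0]
  ]
}}

```text
t: 19.25
eef_pos: [0.4689, 0.1707, 0.0505]
tool_rot: [0.999, 0.052, -0.004, 0.0]
wrist_force: [-0.6, -0.1, -0.2]
gripper_width: -0.0005
finger_force: 0.0
```

Call:
{"fn": "carry_out", "kwargs": {
  "fingers": [0,0,0,0,0],
  "slide": [
    [0,0,-2],
    [0,0,-1.5],
    [0,0,-1],
    [0,0,0],
    [0,0,0]
  ],
  "twist": [
    [0,0,0],
    [0,0,0],
    [0,0,0],
    [0,0,0],
    [0,0,0]
  ]
}}

```text
t: 19.67
eef_pos: [0.472, 0.1707, 0.0463]
tool_rot: [0.999, 0.052, -0.003, 0.0]
wrist_force: [-0.6, -1.0, 0.2]
gripper_width: -0.0001
finger_force: 0.0
```

Call:
{"fn": "carry_out", "kwargs": {
  "fingers": [0,0,0,0],
  "slide": [
    [0,0,-1.5],
    [0,0,0],
    [0,0,0],
    [0,0,0]
  ],
  "twist": [
    [0,0,0],
    [0,0,0],
    [0,0,0],
    [0,0,0]
  ]
}}

```text
t: 20.0
eef_pos: [0.4719, 0.1708, 0.0455]
tool_rot: [0.999, 0.052, -0.003, 0.0]
wrist_force: [-1.6, -1.0, 5.6]
gripper_width: 0.0002
finger_force: 3.2
```

Both ends are at the same height (TCP 0.0455) and rest firmly. One last light press on the flat end, then retreat and a numeric check.

Call:
{"fn": "carry_out", "kwargs": {
  "fingers": [0,0,0,0],
  "slide": [
    [0,0,-1],
    [0,0,-0.5],
    [0,0,0],
    [0,0,0]
  ],
  "twist": [
    [0,0,0],
    [0,0,0],
    [0,0,0],
    [0,0,0]
  ]
}}

```text
t: 20.33
eef_pos: [0.472, 0.1708, 0.0453]
tool_rot: [0.999, 0.052, -0.002, 0.0]
wrist_force: [-8.1, -1.7, 21.6]
gripper_width: -0.0001
finger_force: 10.7
```

Call:
{"fn": "carry_out", "kwargs": {
  "fingers": [0,0,0,0,0],
  "slide": [
    [0,0,5],
    [0,0,20],
    [-5,0,30],
    [-10,0,30],
    [-10,0,0]
  ],
  "twist": [
    [0,0,0],
    [0,0,0],
    [0,0,0],
    [0,0,0],
    [0,0,0]
  ]
}}

```text
t: 20.75
eef_pos: [0.4491, 0.1711, 0.1334]
tool_rot: [0.999, 0.052, 0.001, -0.0]
wrist_force: [0.3, 0.4, 1.1]
gripper_width: -0.0
finger_force: 0.0
```

Run:
```python
from h import *
s=arm.get_state(); c=cam("wrist",s); im=read_camera("wrist"); Q=np.array([d,nl,[0,0,1]]); print(s["t"],s["eef_pos"],s["wrist_force"])
m=orange(im); b=blobs(m,1)[0]; x,y,w,h=cv2.boundingRect(b)
for v in np.linspace(y+1,y+h-2,7).astype(int):
    k=np.where(m[v,x:x+w])[0]+x
    if len(k): print(v,k.min(),k.max(),(Q@(onz(c,((k.min()+k.max())/2,v),.070)-B)*1e3).round(1))
```

```text
20.75 [0.44907993 0.17110528 0.13339503] [0.26452678 0.40839219 1.07794172]
106 257 295 [27.8 -0.6 16. ]
120 255 297 [19.1 -0.6 16. ]
135 253 297 [ 9.5  0.  16. ]
150 254 296 [-0.3 -0.  16. ]
164 254 296 [-9.7 -0.1 16. ]
179 254 296 [-19.9  -0.1  16. ]
194 257 292 [-30.5   0.2  16. ]
```

The cell is straight, level and stable, and the hand is clear, so I'm handing in.

```bash
python3 -c "
from plant import workorder
print(workorder.hand_in())"
```

```text
the job is handed in; nothing more can be done
None
```

The cell is in the holder, button toward +x: level and seated by feel at both ends, straight in the camera check, hand clear; I handed in at about 21 s, and no verdict was returned.

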